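# Ready the bench polisher: catch tray out, eye shield down on its stop

### The arm

A 6-joint arm with a two-finger parallel gripper is mounted at the origin on the work surface. World frame = base frame: x ahead of the robot, y to its left, z up, the work surface at z = 0. Lengths are in mm, angles in degrees, forces in N, time in s.
With the tool pointing down it reaches from about 300 to 850 mm from the base axis. Payload 4.2 kg.
Tool frame: the origin (TCP) lies midway between the tips of the shut fingers; the grasp point (between the pads) lies 19 mm behind it; z points along the fingers, y is the line along which they close (so a half turn about z gives the same grasp; the last joint's range is limited). The gripper opens to 91 mm and grips with 3 to 60 N. Pads are 32 mm wide; open, the fingers measure 118 mm over their backs; the gripper's body (76 mm by 178 mm) begins 60 mm behind the grasp point.
Start: joints at [-68.698, 18.312, 89.639, -0, 72.044, -1.146], TCP at [219.57, -531.444, 213.976] pointing down, gripper open.
Joint ranges: [-177.97, 177.97], [-48.28, 115.42], [12.27, 149.76], [-77.06, 257.06], [2.81, 150.46], [-146.56, 146.56]. Speed limits (degrees/s): [147.25, 147.25, 180, 180, 180, 180].

### API

Orientations are given as [roll, pitch, yaw] about the fixed x, y, z axes, in that order (R = Rz(yaw) Ry(pitch) Rx(roll)).
In Python, from workcell import state, grab_frame, camera_model, workorder gives the robot as it stands.
- The arm moves only by the tool carry_out, never from a script. Its argument "commands" is a list of rows, each a list of 7 numbers: the turn, a rotation vector about the tool's x, y, z in degrees, then the shift along the tool's x, y, z in mm, then the opening, from -1 (shut) to 1 (fully open). In form: [[ax, ay, az, dx, dy, dz, hand], ...]. A call has 1 to 20 rows; each row is the pose to reach, as a shift and turn from the pose commanded when the call began, along the tool's axes at that moment; what a row does not reach only later rows make up. A row lasts 1/10 s, in which the tool goes at most 50 mm and 8.59 degrees, less where a joint would pass 70% of its speed; a pose out of reach is approached as far as the arm can. A call with a gripper value outside its range is refused whole. The fingers move at their own pace and stop on an object; "force" is the grip in N (left out, the last holds). Time passes only in rows, so rows that repeat a pose let the fingers close. It gives the time, the measured TCP pose, the force, the opening and the grip force at its end, in the units of the state.
- state(): the state, without advancing time (a new reading comes with each control period).
- grab_frame(name): name is "side" or "top" or "wrist"; returns the picture (400x640x3 uint8, red, green, blue); there is no depth.
- camera_model(name): a dict with "fx", "fy", "cx", "cy" (pixels), "origin" and "rotation" of the camera in the world; the wrist camera has in their place "mount" (4x4, takes a point from camera to tool coordinates, whose origin is the TCP and whose axes are the flange's). Camera axes: x right, y up, looking along -z (the intrinsics and any distortion apply to the point x, -y, -z); pixel columns grow to the right and rows downward; lengths in mm; the calibration is good to about 2 mm. The wrist camera is an equidistant fisheye: a pixel r from the principal point sees the ray r / f radians off the axis. A picture is of the moment at which its call begins: read the wrist's pose just before it. camera_model takes no time and is no camera call.
- workorder.job_done(): hands the job in; it is judged then, once.
The state is a dict: "time_s": time; "qpos": joint angles; "qvel": joint speeds; "effort": joint torques, N m; "ee_pos": TCP position; "ee_rot": TCP orientation; "force": force on the tool from outside, world axes, zero at the start; "torque": the same for the moment, N m; "gripper_width": finger opening in mm; "gripper_force": force on a finger pad.
Only numpy, scipy, OpenCV 4.12 (cv2) and the standard library are available. Lean on these libraries where they do the work, as an engineer would, in place of code of your own. Each camera call takes 0.05 s, during which the arm holds its last target. There are 200 camera calls.

### The job

Get the bench polishing machine ready for use: draw the catch tray out from under the wheel as far as it goes, and swing the raised clear eye shield down over the wheel until it rests on its rubber stop. The shield's hinge is stiff and holds it wherever it is left, so bring it down gently, feel for the stop, and neither slam it nor lean on it. Leave the mallet, the polishing bar and the steel block where they lie.

Things in the scene. Friction and masses are not known exactly. Their poses are not given: they have to be found in the camera images.
- machine: Dark-blue bench polishing machine, fixed. Base 240 deep (x) x 320 wide (y) x 76 high mm; origin: centre of its underside, on the bench; its -x points out of its front (to the operator), z up. On the base, in mm: dust hood x -15..120, y -35..135, top z 196; round it a cream buff 100 across, front at x -20; grey motor x -12..84, y -152..-42, top z 184; switch box x -72..-38, y -130..-70, top z 109.
- tray (a joint): Catch tray in the base, m: 0 = pushed in, 0.110 = pulled out to its stop (slides along the machine's -x). Starts 0 to 20 mm out, stays where it is left, drags with about 2 N plus 6 N per m/s. Its blue front panel is 312 wide and 60 mm high.
- tray_handle (a point): Middle of the tray's steel bar handle: a round bar 9 mm thick, 120 mm long along the machine's y, 46 mm above the bench; its centre line is 35 mm in front of the tray's panel, with a clear gap of 30 mm behind the bar and nothing beneath it down to the bench. Axes as the machine's.
- shield: The eye shield as a whole: a clear plate in aluminium edging, 0.27 kg (varies by a third). Origin on its hinge axis, midway across; its -x axis runs along the plate from the hinge to the free edge, z is the normal of the upper face.
- shield_angle (a joint): Angle of the eye shield, rad: 0 = level, pointing out of the machine's front; + = raised; - = sloping down to the front. Starts at 0.95 to 1.25. Stiff friction hinge (about 0.35 N m) that holds it where it is left. It meets its rubber stop somewhere between 0.1 and 0.6 rad below level; the stop screw is set by hand, differs every time and is not measured.
- shield_hinge (a point): Middle of the shield's hinge axis, 200 mm above the bench; the axis runs along the machine's y. Machine coordinates x +10, y +50 mm.
- push_spot (a point): On the shield's upper face, midway across, 115 mm from the hinge axis: a good place to push down. Its z axis is the face's normal (it looks back and up while the shield is raised). The shield: clear plate 4 mm thick, 166 wide, reaching 140 mm from the hinge, aluminium sides, and along its free edge (135 mm out) a yellow round lip that stands 4 mm proud of the face.
- shield_pad (a point): Middle of the underside of a dark steel pad (38 x 18 x 6 mm) under an ear on the shield's left (machine +y), 60 mm from the hinge axis, 98 mm from the shield's middle. It lands on the red rubber ball (14 mm) of the stop screw, on a bracket at the hood's left cheek. The rubber yields roughly 1 mm per 2 to 4 N at the push spot; pressed a few newtons and let go, they stay in contact.
- mallet: Small mallet lying on the bench left of the machine: red faces and steel head (86 mm across), wooden handle; 246 mm long overall, 34 mm high. Origin on the bench near mid length, handle along -x. Not to be moved.
- polish_bar: Brown-red bar of polishing compound in a paper sleeve, 110 x 37 x 33 mm, lying on the bench. Origin under its centre, long side along x. Not to be moved.
- bench_block: Steel bench block, 64 x 64 x 24 mm, lying on the bench. Origin under its centre. Not to be moved.

How it is judged (in metres and radians):
At the end, for the whole second after the job is handed in: The catch tray is out to within 6 mm of its stop (110 mm), and the eye shield is down, at rest, with its pad in contact with the rubber stop (more than 0.3 N between them) (value of joint tray above 0.104 m and value of joint shield_angle below -0.05 rad and contact force between shield and anything else above 0.3 N and velocity of joint shield_angle between -0.05 and 0.05 rad/s); the robot touches nothing.
It fails at once if the shield is leaned on or forced: the robot presses on it with more than 25 N (contact force between any of the fingers, the arm and shield above 25 N).
It fails at once if the shield is slammed: it turns down faster than 1 rad/s as it nears its stop (below level) (value of joint shield_angle below 0 rad and velocity of joint shield_angle below -1 rad/s).
It fails at once if the mallet is moved by more than 20 mm (distance of mallet from where it was at the start of the episode above 0.02 m).
It fails at once if the polishing bar is moved by more than 20 mm (distance of polish_bar from where it was at the start of the episode above 0.02 m).
It fails at once if the steel block is moved by more than 20 mm (distance of bench_block from where it was at the start of the episode above 0.02 m).
It also fails if it takes over 72 s, if anything falls off the work surface, if the arm or the gripper's body presses on something with over 40 N, if the wrist force passes 120 N, or if a joint passes its speed limit or range.

## Working session

There is one attempt and no reset: what is moved stays moved. The work goes in short steps, Python scripts to look and compute and a tool call to move; the robot and the scene stay as the last step left them, time stands still between calls to the robot, and variables do not carry over. Pictures are saved under pics/ and viewed, at most 10 in all, crops included, and the job is handed in when it is done.

Besides the shell and the picture viewer there is one more tool, called after "Emit:" as a command line: name --pt "numbers of a row" for each row, then --argument value for the rest. carry_out: Moves the arm, as the interface text tells. Its arguments: {"type":"object","properties":{"commands":{"type":"array"},"force":{"type":"number"}},"required":["commands"]}

```bash
mkdir -p pics; ls
python3 - <<'E'
from workcell import state, grab_frame, camera_model
import cv2
print(state())
for n in("side","top","wrist"):
    print(n,camera_model(n)); cv2.imwrite(f"pics/{n}0.png",grab_frame(n)[:,:,::-1])
E
```

```text
pics
{'time_s': 0.0, 'qpos': array([-6.86982784e+01,  1.83513217e+01,  8.97058716e+01, -2.09798849e-03,
        7.20417787e+01, -1.14542776e+00]), 'qvel': array([-0.02650166, -0.00927357, -0.01588739,  0.0263083 ,  0.13246506,
        0.02507721]), 'effort': array([ 8.92149146e-04, -4.12455654e+01, -2.31969452e+01,  7.25299213e-02,
        4.55789943e-02, -1.59571737e-04]), 'ee_pos': array([ 219.36909951, -530.978788  ,  213.12708504]), 'ee_rot': array([-1.79901008e+02,  1.57932764e-05,  2.24477980e+01]), 'force': array([0.66808806, 0.40589202, 0.09809279]), 'torque': array([ 0.02562177, -0.06694445, -0.03490879]), 'gripper_force': 0.0, 'gripper_width': 91.32886858935257}
side {'fx': 494.94485610343975, 'fy': 494.94485610343975, 'cx': 314.3403074271459, 'cy': 199.1512068766258, 'origin': array([150.16033528, 568.16144732, 943.40325862]), 'rotation': array([  39.96335241,   -0.78530562, -139.96188089])}
top {'fx': 466.96447819928625, 'fy': 466.96447819928625, 'cx': 311.1332336961308, 'cy': 203.86447273063547, 'origin': array([ 376.80594336,   23.68813935, 1271.95450621]), 'rotation': array([ 10.92862779,  -0.56172321, -88.37349219])}
wrist {'fx': 309.70691628693146, 'fy': 309.70691628693146, 'cx': 316.8660261629223, 'cy': 201.37614878506673, 'mount': array([[ 8.78485131e-04,  9.67130127e-01,  2.54280446e-01,
         7.12165030e+01],
       [ 9.99999528e-01, -7.43809616e-04, -6.25781614e-04,
         4.28301842e-01],
       [-4.16076012e-04,  2.54280875e-01, -9.67130324e-01,
        -1.70420428e+02],
       [ 0.00000000e+00,  0.00000000e+00,  0.00000000e+00,
         1.00000000e+00]])}
```

View pics/side0.png

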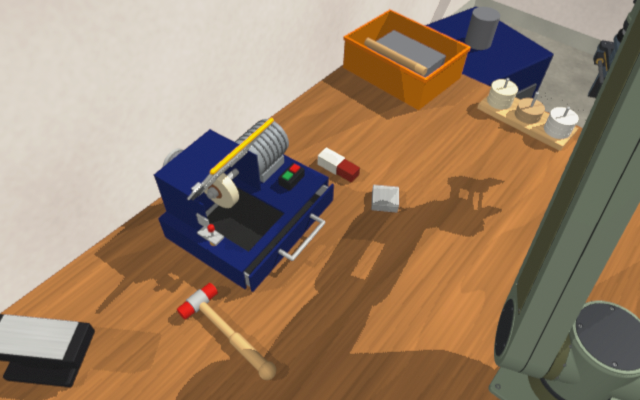

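View pics/top0.png

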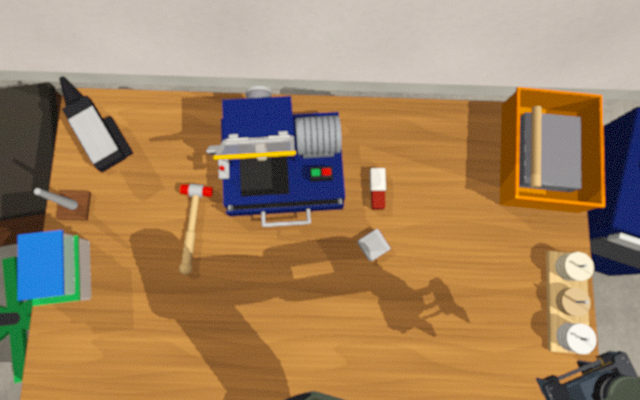

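The side view shows the machine at about (245,200), with the yellow lip running (212,170)–(272,122) and the handle (282,256)–(323,220). In the top view the lip runs (213,157)–(296,153) and the handle (262,222)–(310,222). The mallet is left of the machine at (190,225), the compound bar at (377,187) and the block at (374,245).

```bash
cat > h.py <<'E'
import numpy as np, cv2
from scipy.spatial.transform import Rotation as R
from workcell import state, grab_frame, camera_model
def ray(n,uv):
    c=camera_model(n); d=np.array([(uv[0]-c['cx'])/c['fx'],-(uv[1]-c['cy'])/c['fy'],-1])
    r=R.from_euler('xyz',c['rotation'],degrees=True).apply(d)
    return c['origin'],r/np.linalg.norm(r)
def onz(n,uv,z):
    o,r=ray(n,uv); return o+r*(z-o[2])/r[2]
def tri(uvs,uvt):
    o1,a=ray('side',uvs);o2,b=ray('top',uvt)
    s=np.linalg.lstsq(np.c_[a,-b],o2-o1,rcond=None)[0]
    p,q=o1+s[0]*a,o2+s[1]*b; return (p+q)/2,np.linalg.norm(p-q)
def mask(im,lo,hi,roi):
    h=cv2.inRange(cv2.cvtColor(im,cv2.COLOR_RGB2HSV),lo,hi); m=np.zeros_like(h)
    x0,y0,x1,y1=roi; m[y0:y1,x0:x1]=h[y0:y1,x0:x1]; return m
def ends(m):
    n,l,s,c=cv2.connectedComponentsWithStats(m); k=1+np.argmax(s[1:,4])
    (cx,cy),(w,h),a=cv2.minAreaRect(np.argwhere(l==k)[:,::-1].astype(np.float32))
    if w<h: w,h,a=h,w,a+90
    d=np.array([np.cos(np.radians(a)),np.sin(np.radians(a))])*w/2; c=np.array([cx,cy])
    e=sorted([tuple(c-d),tuple(c+d)]); return e,(w,h)
E
python3 - <<'E'
from h import *
np.set_printoptions(precision=1,suppress=True)
S,T=[cv2.imread(f'pics/{n}0.png')[:,:,::-1].copy() for n in('side','top')]
ys=ends(mask(S,(20,140,120),(32,255,255),(190,105,290,200))); yt=ends(mask(T,(20,140,120),(32,255,255),(200,140,305,170)))
print(ys,yt)
for i in(0,1): print('lip',tri(ys[0][i],yt[0][i]))
hs=ends(mask(S,(0,0,120),(179,70,255),(270,205,335,265))); ht=ends(mask(T,(0,0,120),(179,70,255),(250,212,320,232)))
print(hs,ht)
for i in(0,1): print('handle tri',tri(hs[0][i],ht[0][i]),onz('top',ht[0][i],46),onz('side',hs[0][i],46))
# base corners guesses on top image
for n,uv,z in [('top',(226,213),70),('top',(343,210),70),('top',(196,190),17),('top',(187,271),10),('top',(377,187),33),('top',(374,245),24)]: print(uv,onz(n,uv,z))
cv2.imwrite('pics/crop.png',np.hstack([cv2.resize(S[100:290,150:345,::-1],None,fx=2,fy=2,interpolation=2),cv2.resize(T[80:270,170:370,::-1],None,fx=2,fy=2,interpolation=2)]))
E
```

```text
([(np.float64(210.18586710227152), np.float64(173.2123846028742)), (np.float64(272.6283418821035), np.float64(118.57521305337578))], (82.9715805053711, 5.456180572509766)) ([(np.float64(212.92411533396313), np.float64(157.78600259228426)), (np.float64(295.10310634572437), np.float64(152.64981894091886))], (82.33934020996094, 5.5516676902771))
lip (array([655.9, 231.4, 314.5]), np.float64(1.501031458514832))
lip (array([672.3,  57.1, 314.8]), np.float64(0.7029826477038075))
([(np.float64(284.651715973265), np.float64(256.5792877686556)), (np.float64(320.182756682985), np.float64(216.60686945790692))], (53.48129653930664, 17.190414428710938)) ([(np.float64(260.0), np.float64(219.0)), (np.float64(310.0), np.float64(219.0))], (50.0, 14.0))
handle tri (array([567.5, 152.1,  50.8]), np.float64(1.0994909246734215)) [568.8 152.9  46. ] [569.2 149.7  46. ]
handle tri (array([573.3,  21.4,  56.7]), np.float64(4.935542468626691)) [572.7  20.2  46. ] [580.7  15.7  46. ]
(226, 213) [578.2 239.7  70. ]
(343, 210) [595.3 -65.3  70. ]
(196, 190) [648.6 335.4  17. ]
(187, 271) [428.1 344.5  10. ]
(377, 187) [ 668.5 -159.8   33. ]
(374, 245) [ 510.9 -153.3   24. ]
```

View pics/crop.png

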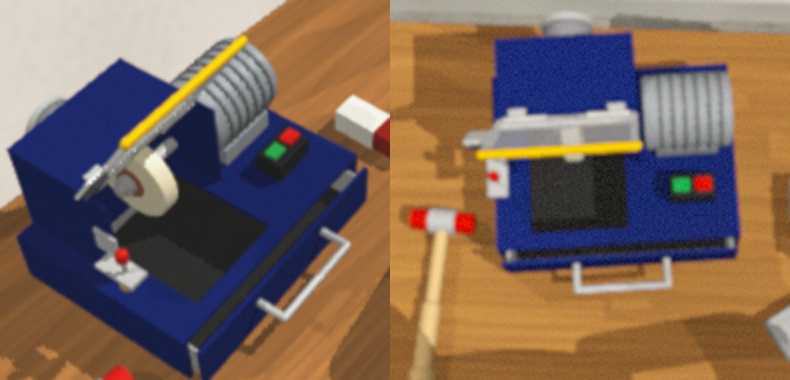

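The crops show the handle bar's ends, at about (263,226)–(310,224) in the full top view, and the red stop ball. Next I'll get the yaw, the bar's centre and the ball position.

Run:
```python
from h import *
np.set_printoptions(precision=1,suppress=True)
S,T=[cv2.imread(f'pics/{n}0.png')[:,:,::-1].copy() for n in('side','top')]
yaw=lambda a,b:np.degrees(np.arctan2(-(a-b)[0],(a-b)[1]))
# bar: lowest bright pixels per column in top view
m=mask(T,(0,0,140),(179,70,255),(262,219,311,232)); v,u=np.nonzero(m); 
for lo in(220,221,222): 
    k=v>=lo; p=np.polyfit(u[k],v[k],1); a,b=[onz('top',(x,np.polyval(p,x)),46) for x in(u.min(),u.max())]; print('bar',u.min(),u.max(),a,b,yaw(a,b),(a+b)/2,np.linalg.norm(a-b))
m=mask(T,(20,140,120),(32,255,255),(200,140,305,170)); v,u=np.nonzero(m); p=np.polyfit(u,v,1)
a,b=[onz('top',(x,np.polyval(p,x)),314.6) for x in(u.min(),u.max())]; print('lip',a,b,yaw(a,b),(a+b)/2)
# front top blue edge of panel, z=60 : last blue row per column
B=mask(T,(110,80,30),(130,255,255),(225,195,345,222)); us=np.r_[230:260,313:340]; vs=[np.nonzero(B[:,x])[0].max() for x in us]; p=np.polyfit(us,vs,1)
a,b=[onz('top',(x,np.polyval(p,x)),30) for x in(230,340)]; print('panel',a,b,yaw(a,b))
def red(I,roi):
    h=mask(I,(0,150,90),(6,255,255),roi)|mask(I,(174,150,90),(179,255,255),roi); v,u=np.nonzero(h); return (u.mean(),v.mean()),len(u)
rs=red(S,(200,218,222,238)); rt=red(T,(212,160,230,180)); print(rs,rt,tri(rs[0],rt[0]))
```

```text
bar 262 310 [555.6 147.   46. ] [564.8  20.   46. ] 4.172154091680325 [560.2  83.5  46. ] 127.28601079940526
bar 262 310 [555.1 146.9  46. ] [564.6  20.   46. ] 4.2904103402668925 [559.9  83.5  46. ] 127.28870605980565
bar 262 310 [554.9 146.9  46. ] [563.3  20.   46. ] 3.7925758964787226 [559.1  83.4  46. ] 127.23884761113311
lip [656.1 230.8 314.6] [671.9  57.1 314.6] 5.18509846721436 [664.  144.  314.6]
panel [581.5 235.9  30. ] [609.2 -60.1  30. ] 5.354648682045159
((np.float64(210.8372093023256), np.float64(227.3953488372093)), 43) ((np.float64(221.21428571428572), np.float64(167.71428571428572)), 14) (array([677.2, 243.6, 152.5]), np.float64(0.6547766266440371))
```

```bash
cat >> h.py <<'E'
Y=5.2
def fr(tilt,turn=0,yaw=Y):  # tool leaning back toward operator by tilt; turn about tool z
    f=np.array([np.cos(np.radians(yaw)),np.sin(np.radians(yaw)),0]); t=np.radians(tilt)
    z=np.sin(t)*f-np.cos(t)*np.array([0,0,1]); y=np.cos(t)*f+np.sin(t)*np.array([0,0,1])
    return R.from_matrix(np.c_[np.cross(y,z),y,z])*R.from_rotvec([0,0,turn],degrees=True)
def mach(p,o=(729.3,99.5,0),yaw=Y): return np.array(o)+R.from_euler('z',yaw,degrees=True).apply(p)
def row(p,q,p0=None,q0=None):
    s=state(); q0=q0 or R.from_euler('xyz',s['ee_rot'],degrees=True); p0=s['ee_pos'] if p0 is None else p0
    print('row',(q0.inv()*q).as_rotvec(degrees=True).round(1),q0.inv().apply(np.array(p)-p0).round(1))
def st():
    s=state(); print(s['time_s'],s['ee_pos'].round(1),s['ee_rot'].round(1),'F',s['force'].round(1),'w',round(s['gripper_width'],1),round(s['gripper_force'],1),'q',s['qpos'].round(0))
E
python3 - <<'E'
from h import *
q=fr(15); z=q.apply([0,0,1]); p=np.array([560,83.5,46])+15*z
print(p,p-120*z); row(p-120*z,q)
E
```

```text
[563.86630774  83.85186157  31.51111261] [532.93584585  81.03696902 147.42221176]
row [-13.    9.5 -72.3] [ 523.5 -445.9   66.5]
```

Emit:
carry_out --pt "-13 9.5 -72.3 523.5 -445.9 66.5 -0.36" --pt "-13 9.5 -72.3 523.5 -445.9 66.5 -0.36" --pt "-13 9.5 -72.3 523.5 -445.9 66.5 -0.36" --pt "-13 9.5 -72.3 523.5 -445.9 66.5 -0.36" --pt "-13 9.5 -72.3 523.5 -445.9 66.5 -0.36" --pt "-13 9.5 -72.3 523.5 -445.9 66.5 -0.36" --pt "-13 9.5 -72.3 523.5 -445.9 66.5 -0.36" --pt "-13 9.5 -72.3 523.5 -445.9 66.5 -0.36" --pt "-13 9.5 -72.3 523.5 -445.9 66.5 -0.36" --pt "-13 9.5 -72.3 523.5 -445.9 66.5 -0.36" --pt "-13 9.5 -72.3 523.5 -445.9 66.5 -0.36" --pt "-13 9.5 -72.3 523.5 -445.9 66.5 -0.36" --pt "-13 9.5 -72.3 523.5 -445.9 66.5 -0.36" --pt "-13 9.5 -72.3 523.5 -445.9 66.5 -0.36" --pt "-13 9.5 -72.3 523.5 -445.9 66.5 -0.36" --pt "-13 9.5 -72.3 523.5 -445.9 66.5 -0.36" --pt "-13 9.5 -72.3 523.5 -445.9 66.5 -0.36" --pt "-13 9.5 -72.3 523.5 -445.9 66.5 -0.36"

```text
time_s: 1.95
ee_pos: [532.5, 79.2, 147.5]
ee_rot: [165.0, 0.1, 95.1]
force: [-0.6, 0.1, 0.4]
gripper_width: 29.3
gripper_force: 0.0
```

Run:
```python
from h import *
st(); im=grab_frame('wrist')
q=fr(15); z=q.apply([0,0,1]); row(np.array([560,83.5,46])+15*z,q)
# predicted bar pixel
s=state(); M=camera_model('wrist')['mount']; c=camera_model('wrist')
for e in(-60,60):
    b=mach([-170,e,46]); b=np.array([560,83.5,46])+R.from_euler('z',Y,degrees=True).apply([0,e,0])
    t=R.from_euler('xyz',s['ee_rot'],degrees=True).inv().apply(b-s['ee_pos'])
    k=M[:3,:3].T@(t-M[:3,3]); k=np.array([k[0],-k[1],-k[2]]); r=np.hypot(k[0],k[1]); th=np.arctan2(r,k[2])
    px=(int(c['cx']+c['fx']*th*k[0]/r),int(c['cy']+c['fy']*th*k[1]/r)); print(px); cv2.circle(im,px,3,(0,255,0),1)
cv2.imwrite('pics/w1.png',im[:,:,::-1])
```

```text
1.95 [532.5  79.2 147.5] [1.65e+02 1.00e-01 9.51e+01] F [-0.6  0.1  0.4] w 29.3 0.0 q [  8.  11. 112.  -1.  42.   3.]
row [ 0.   0.1 -0.1] [  1.9   0.2 120.3]
(317, 257)
(317, 131)
```

View pics/w1.png

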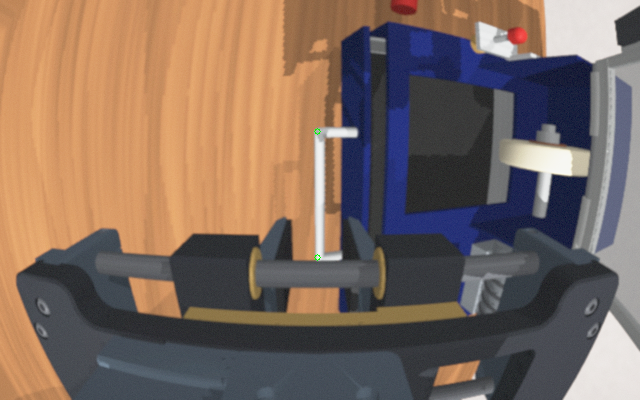

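The predicted bar ends (green, at (317,131) and (317,257)) fall on the bar, which lies between the fingers. I'll lower onto it and grip.

Emit:
carry_out --pt "0 0 0 1 0 30 -0.36" --pt "0 0 0 2 0 60 -0.36" --pt "0 0 0 2 0 85 -0.36" --pt "0 0 0 2 0 105 -0.36" --pt "0 0 0 2 0 120 -0.36" --pt "0 0 0 2 0 120 -0.36" --pt "0 0 0 2 0 120 -0.95" --pt "0 0 0 2 0 120 -0.95" --pt "0 0 0 2 0 120 -0.95" --pt "0 0 0 2 0 120 -0.95" --pt "0 0 0 2 0 120 -0.95" --force 15

```text
time_s: 3.1
ee_pos: [564.8, 85.1, 32.9]
ee_rot: [164.8, 0.1, 95.2]
force: [-0.8, -2.3, 7.3]
gripper_width: 8.5
gripper_force: 15.0
```

Run:
```python
from h import *
st()
s=state(); q=R.from_euler('xyz',s['ee_rot'],degrees=True); row(mach([-60,0,0])-mach([0,0,0])+s['ee_pos'],q); row(mach([-100,0,0])-mach([0,0,0])+s['ee_pos'],q)
```

```text
3.1 [564.8  85.1  32.9] [1.648e+02 1.000e-01 9.520e+01] F [-0.8 -2.3  7.3] w 8.5 15.0 q [  8.  23. 116.  -2.  26.   4.]
row [0. 0. 0.] [  0.  -57.9 -15.7]
row [0. 0. 0.] [  0.  -96.5 -26.2]
```

Emit:
carry_out --pt "0 0 0 0 -6 -1.6 -0.95" --pt "0 0 0 0 -12 -3.2 -0.95" --pt "0 0 0 0 -18 -4.9 -0.95" --pt "0 0 0 0 -24 -6.5 -0.95" --pt "0 0 0 0 -30 -8.1 -0.95" --pt "0 0 0 0 -36 -9.8 -0.95" --pt "0 0 0 0 -42 -11.4 -0.95" --pt "0 0 0 0 -48 -13 -0.95" --pt "0 0 0 0 -54 -14.6 -0.95" --pt "0 0 0 0 -60 -16.3 -0.95" --pt "0 0 0 0 -66 -17.9 -0.95" --pt "0 0 0 0 -72 -19.5 -0.95" --pt "0 0 0 0 -76 -20.6 -0.95" --pt "0 0 0 0 -80 -21.7 -0.95" --pt "0 0 0 0 -82 -22.2 -0.95" --pt "0 0 0 0 -82 -22.2 -0.95"

```text
time_s: 4.7
ee_pos: [480.0, 77.1, 32.8]
ee_rot: [164.8, 0.1, 95.2]
force: [0.0, -6.8, 9.2]
gripper_width: 8.1
gripper_force: 15.0
```

Emit:
carry_out --pt "0 0 0 0 -2 -0.5 -0.95" --pt "0 0 0 0 -4 -1.1 -0.95" --pt "0 0 0 0 -6 -1.6 -0.95" --pt "0 0 0 0 -8 -2.2 -0.95" --pt "0 0 0 0 -8 -2.2 -0.95"

```text
time_s: 5.2
ee_pos: [474.3, 76.6, 32.9]
ee_rot: [164.5, 0.1, 95.2]
force: [9.1, -7.6, -2.1]
gripper_width: 8.5
gripper_force: 15.0
```

Emit:
carry_out --pt "0 0 0 0 -2 -0.5 -0.95" --pt "0 0 0 0 -4 -1.1 -0.95" --pt "0 0 0 0 -4 -1.1 -0.95"

```text
time_s: 5.5
ee_pos: [474.1, 77.0, 33.8]
ee_rot: [164.1, 0.0, 95.2]
force: [18.2, -5.3, -12.5]
gripper_width: 8.6
gripper_force: 15.0
```

The pull force rose to 18 N with no more motion, so the tray is at its stop. I'll relax, release and back off.

Emit:
carry_out --pt "0 0 0 0 4 1 -0.95" --pt "0 0 0 0 4 1 -0.4" --pt "0 0 0 0 4 1 -0.4" --pt "0 0 0 0 4 1 -0.4" --pt "0 0 0 0 4 1 -0.4" --pt "0 0 0 0 4 -20 -0.4" --pt "0 0 0 0 4 -50 -0.4" --pt "0 0 0 0 4 -100 -1" --pt "0 0 0 0 4 -150 -1" --pt "0 0 0 0 4 -200 -1" --pt "0 0 0 0 4 -250 -1" --pt "0 0 0 0 4 -250 -1"

```text
time_s: 6.7
ee_pos: [408.2, 71.8, 281.2]
ee_rot: [164.2, -0.0, 95.2]
force: [0.8, -0.6, -0.7]
gripper_width: 0.3
gripper_force: 0.0
```

Run:
```python
from h import *
np.set_printoptions(precision=1,suppress=True)
st(); S=grab_frame('side');T=grab_frame('top')
cv2.imwrite('pics/s2.png',np.hstack([cv2.resize(S[90:330,140:360,::-1],None,fx=1.8,fy=1.8,interpolation=2),cv2.resize(T[80:320,170:390,::-1],None,fx=1.8,fy=1.8,interpolation=2)]))
# shield pre-pose: above/behind the face, fingers closing along machine y
q=fr(0,90); s=state()
for q in(fr(0,90),fr(0,-90)):
  row(mach([-60,50,430]),q); row(mach([-10,50,400]),q)
print(mach([-10,50,400]),mach([-60,50,430]))
```

```text
6.7 [408.2  71.8 281.2] [164.2  -0.   95.2] F [ 0.8 -0.6 -0.7] w 0.3 0.0 q [  9.  -7. 111.  -1.  61.   5.]
row [ 11.9 -11.9  89.4] [ 48.7 296.  -80.6]
row [ 11.9 -11.9  89.4] [ 48.8 336.5 -38.6]
row [ 11.9  11.9 -89.4] [ 48.7 296.  -80.6]
row [ 11.9  11.9 -89.4] [ 48.8 336.5 -38.6]
[714.8 148.4 400. ] [665.  143.9 430. ]
```

View pics/s2.png

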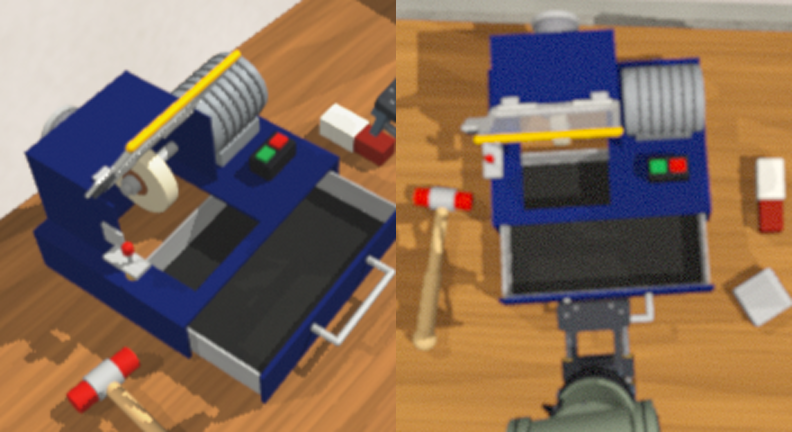

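The tray is fully drawn out and the mallet, compound bar and block haven't moved. The shield is still raised, lip at about (238,55)–(130,148) in the crop. Next I'll take the tool up and over behind the shield with the fingers shut.

Emit:
carry_out --pt "0 0 0 0 -13 -48 -1" --pt "0 0 0 0 -26 -96 -1" --pt "0 0 0 0 -39 -140 -1" --pt "11.9 11.9 -89.4 48.7 296 -80.6 -1" --pt "11.9 11.9 -89.4 48.7 296 -80.6 -1" --pt "11.9 11.9 -89.4 48.7 296 -80.6 -1" --pt "11.9 11.9 -89.4 48.7 296 -80.6 -1" --pt "11.9 11.9 -89.4 48.7 296 -80.6 -1" --pt "11.9 11.9 -89.4 48.7 296 -80.6 -1" --pt "11.9 11.9 -89.4 48.7 296 -80.6 -1" --pt "11.9 11.9 -89.4 48.7 296 -80.6 -1" --pt "11.9 11.9 -89.4 48.7 296 -80.6 -1" --pt "11.9 11.9 -89.4 48.7 296 -80.6 -1" --pt "11.9 11.9 -89.4 48.7 296 -80.6 -1" --pt "11.9 11.9 -89.4 48.7 296 -80.6 -1" --pt "11.9 11.9 -89.4 48.7 296 -80.6 -1" --pt "11.9 11.9 -89.4 48.7 296 -80.6 -1" --pt "11.9 11.9 -89.4 48.7 296 -80.6 -1" --pt "11.9 11.9 -89.4 48.7 296 -80.6 -1"

```text
time_s: 8.7
ee_pos: [665.4, 143.6, 429.1]
ee_rot: [-179.9, -0.1, -174.9]
force: [0.8, 0.6, 0.4]
gripper_width: 0.4
gripper_force: 0.0
```

```bash
cat >> h.py <<'E'
def path(a,r):  # machine centre of fingertips, face angle a, r = front corner (a>0) radius
    h=np.array([10,200.]); n=np.array([np.sin(a),np.cos(a)]); u=np.array([-np.cos(a),np.sin(a)])
    return h+r*u+2*n+np.array([16,0]) if a>0 else h+(r-32)*u+2*n+np.array([-16,0])
E
python3 - <<'E'
from h import *
st()
q=fr(0,-90); row(mach([-10,50,400]),q); row(mach([-10,50,300]),q)
for a in np.arange(1.1,-0.65,-0.1):
    r=np.interp(a,[0,1],[124,105]); print(round(a,2),path(a,r).round(1))
E
```

```text
8.7 [665.4 143.6 429.1] [-1.799e+02 -1.000e-01 -1.749e+02] F [0.8 0.6 0.4] w 0.4 0.0 q [ 11.  28.  45.  -0. 108. -84.]
row [-0.1 -0.1 -0.1] [-49.7   0.4  29. ]
row [-0.1 -0.1 -0.1] [-49.8   0.5 129. ]
1.1 [-19.8 294.5]
1.0 [-29.  289.4]
0.9 [-38.9 285. ]
0.8 [-48.4 279.4]
0.7 [-57.4 272.8]
0.6 [-65.8 265.2]
0.5 [-73.5 256.6]
0.4 [-80.4 247.2]
0.3 [-86.4 236.9]
0.2 [-91.4 225.8]
0.1 [-95.3 214.2]
-0.0 [-98. 202.]
-0.1 [-97.7 192.8]
-0.2 [-96.6 183.7]
-0.3 [-94.5 174.7]
-0.4 [-91.5 166. ]
-0.5 [-87.7 157.6]
-0.6 [-83.1 149.7]
```

Emit:
carry_out --pt "0 0 0 -50 0 0 -1" --pt "0 0 0 -50 0 0 -1" --pt "0 0 0 -50 0 40 -1" --pt "0 0 0 -50 0 80 -1" --pt "0 0 0 -50 0 110 -1" --pt "0 0 0 -50 0 135 -1" --pt "0 0 0 -50 0 135 -1"

```text
time_s: 9.4
ee_pos: [713.4, 147.7, 289.7]
ee_rot: [-179.9, -0.6, -174.9]
force: [0.3, -0.2, 0.3]
gripper_width: 0.2
gripper_force: 0.0
```

Emit:
carry_out --pt "0 0 0 4 0 0.5 -1" --pt "0 0 0 8 0 1.5 -1" --pt "0 0 0 12 0 2.5 -1" --pt "0 0 0 16 0 3.5 -1" --pt "0 0 0 20 0 5 -1" --pt "0 0 0 24 0 7 -1" --pt "0 0 0 24 0 7 -1"

```text
time_s: 10.1
ee_pos: [690.8, 145.9, 286.9]
ee_rot: [-179.9, -0.1, -174.8]
force: [2.3, -0.4, 0.2]
gripper_width: 0.6
gripper_force: 0.6
```

Run:
```python
from h import *
np.set_printoptions(precision=1,suppress=True)
st(); s=state(); print('machine',R.from_euler('z',-Y,degrees=True).apply(s['ee_pos']-mach([0,0,0])))
S,T=grab_frame('side'),grab_frame('top')
ys=ends(mask(S,(20,140,120),(32,255,255),(190,105,290,220))); print(ys); p=ys[0]
cv2.imwrite('pics/s3.png',cv2.resize(S[60:290,150:380,::-1],None,fx=2.4,fy=2.4,interpolation=2))
```

```text
10.1 [690.8 145.9 286.9] [-179.9   -0.1 -174.8] F [ 2.3 -0.4  0.2] w 0.6 0.6 q [ 11.  29.  62.  -0.  89. -84.]
machine [-34.2  49.7 286.9]
([(np.float64(215.36199439424206), np.float64(178.39819133377028)), (np.float64(276.6832631741173), np.float64(122.6515828361516))], (82.873291015625, 6.054055690765381))
```

View pics/s3.png

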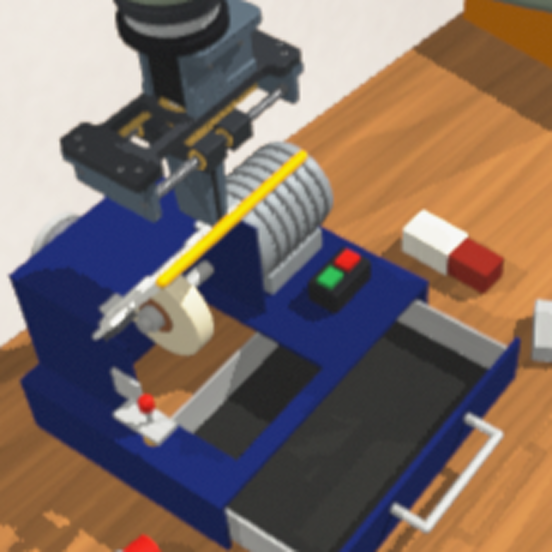

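The fingers are behind the shield, and the lip has moved down a little to about (215,178)–(277,123) in the full side view, against a light 2 N push. I'll follow the arc down to just above level.

Emit:
carry_out --pt "0 0 0 4.7 0 1.9 -1" --pt "0 0 0 9.5 0 4.6 -1" --pt "0 0 0 14.2 0 7.5 -1" --pt "0 0 0 18.8 0 10.7 -1" --pt "0 0 0 23.2 0 14.1 -1" --pt "0 0 0 27.5 0 17.8 -1" --pt "0 0 0 31.6 0 21.7 -1" --pt "0 0 0 35.5 0 25.9 -1" --pt "0 0 0 39.3 0 30.3 -1" --pt "0 0 0 42.8 0 34.9 -1" --pt "0 0 0 46.2 0 39.7 -1" --pt "0 0 0 49.3 0 44.8 -1" --pt "0 0 0 52.2 0 50 -1" --pt "0 0 0 54.8 0 55.5 -1" --pt "0 0 0 57.2 0 61.1 -1" --pt "0 0 0 59.3 0 67 -1" --pt "0 0 0 61.1 0 72.7 -1" --pt "0 0 0 61.1 0 72.7 -1"

```text
time_s: 12.0
ee_pos: [629.2, 140.2, 213.0]
ee_rot: [-179.9, -0.3, -174.8]
force: [1.1, 0.8, 0.1]
gripper_width: 0.6
gripper_force: 0.0
```

Run:
```python
from h import *
np.set_printoptions(precision=1,suppress=True)
st(); s=state(); print('machine',R.from_euler('z',-Y,degrees=True).apply(s['ee_pos']-mach([0,0,0])))
S=grab_frame('side'); cv2.imwrite('pics/s4.png',cv2.resize(S[60:290,150:380,::-1],None,fx=2.4,fy=2.4,interpolation=2))
```

```text
12.0 [629.2 140.2 213. ] [-179.9   -0.3 -174.8] F [1.1 0.8 0.1] w 0.6 0.0 q [ 12.  25.  80.  -0.  76. -84.]
machine [-96.   49.6 213. ]
```

View pics/s4.png

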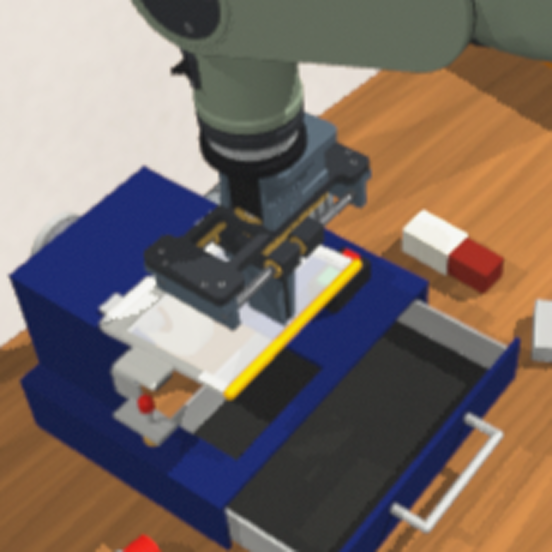

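The shield is near level. The lip runs (230,393)–(358,263) in the crop, and the pad ear at (140,365) is still above the red ball at (146,403). From here I'll step down slowly and watch the force.

Emit:
carry_out --pt "0 0 0 0.5 0 2 -1" --pt "0 0 0 0.5 0 4 -1" --pt "0 0 0 0.5 0 6 -1" --pt "0 0 0 0.5 0 8 -1" --pt "0 0 0 0.5 0 10 -1" --pt "0 0 0 0 0 12 -1" --pt "0 0 0 0 0 14 -1" --pt "0 0 0 0 0 16 -1" --pt "0 0 0 0 0 16 -1"

```text
time_s: 12.95
ee_pos: [630.3, 140.4, 197.9]
ee_rot: [-179.9, -0.1, -174.8]
force: [0.4, 0.9, -0.5]
gripper_width: 0.8
gripper_force: 0.0
```

Emit:
carry_out --pt "0 0 0 0 0 1.5 -1" --pt "0 0 0 0 0 3 -1" --pt "0 0 0 0 0 4 -1" --pt "0 0 0 0 0 4 -1"

```text
time_s: 13.35
ee_pos: [630.4, 140.4, 194.2]
ee_rot: [-179.9, -0.1, -174.8]
force: [1.3, 0.2, -0.3]
gripper_width: 0.5
gripper_force: 0.2
```

Emit:
carry_out --pt "0 0 0 -0.2 0 1.5 -1" --pt "0 0 0 -0.4 0 3 -1" --pt "0 0 0 -0.5 0 4 -1" --pt "0 0 0 -0.5 0 4 -1"

```text
time_s: 13.75
ee_pos: [630.8, 140.4, 190.0]
ee_rot: [-179.9, -0.1, -174.8]
force: [-0.7, 0.5, 0.7]
gripper_width: 0.4
gripper_force: 0.3
```

Emit:
carry_out --pt "0 0 0 -0.2 0 1.5 -1" --pt "0 0 0 -0.4 0 3 -1" --pt "0 0 0 -0.5 0 4 -1" --pt "0 0 0 -0.5 0 4 -1"

```text
time_s: 14.15
ee_pos: [631.2, 140.4, 186.0]
ee_rot: [-179.9, -0.1, -174.8]
force: [-0.1, 0.3, 0.4]
gripper_width: 0.6
gripper_force: 0.3
```

```bash
cat >> h.py <<'E'
def ang():  # shield angle from the lip's left end in the side view
    S=grab_frame('side'); (e,wh)=ends(mask(S,(20,140,120),(32,255,255),(190,105,330,260))); out=[]
    for k,y in((0,50+83),(1,50-83)):
        best=min(np.arange(-.8,1.3,.005),key=lambda a:np.linalg.norm(np.cross(*(lambda o,r:(mach([10-135*np.cos(a)+2*np.sin(a),y,200+135*np.sin(a)+2*np.cos(a)])-o,r))(*ray('side',e[k])))))
        out.append(best)
    print('lip',np.round(e,1).tolist(),np.round(wh,1),'angle',np.round(out,3)); return S
E
python3 - <<'E'
from h import *
for i in range(3): st()
ang()
E
```

```text
14.15 [631.2 140.4 186. ] [-1.799e+02 -1.000e-01 -1.748e+02] F [-0.1  0.3  0.4] w 0.6 0.3 q [ 12.  26.  82.  -0.  72. -84.]
14.15 [631.2 140.4 186. ] [-1.799e+02 -1.000e-01 -1.748e+02] F [-0.1  0.3  0.4] w 0.6 0.3 q [ 12.  26.  82.  -0.  72. -84.]
14.15 [631.2 140.4 186. ] [-1.799e+02 -1.000e-01 -1.748e+02] F [-0.1  0.3  0.4] w 0.6 0.3 q [ 12.  26.  82.  -0.  72. -84.]
lip [[245.1, 236.1], [299.2, 179.1]] [78.5  4.7] angle [-0.225 -0.11 ]
```

The shield is following, at about −0.17 rad.

Emit:
carry_out --pt "0 0 0 -0.2 0 1.5 -1" --pt "0 0 0 -0.5 0 3 -1" --pt "0 0 0 -0.8 0 4 -1" --pt "0 0 0 -0.8 0 4 -1"

```text
time_s: 14.6
ee_pos: [631.9, 140.5, 182.0]
ee_rot: [-179.9, -0.1, -174.8]
force: [-0.7, -0.1, 0.8]
gripper_width: 0.7
gripper_force: 0.3
```

Emit:
carry_out --pt "0 0 0 -0.2 0 1.5 -1" --pt "0 0 0 -0.5 0 3 -1" --pt "0 0 0 -1 0 4 -1" --pt "0 0 0 -1 0 4 -1"

```text
time_s: 15.0
ee_pos: [632.8, 140.6, 177.9]
ee_rot: [-179.9, -0.1, -174.8]
force: [0.0, -0.3, 0.4]
gripper_width: 0.1
gripper_force: 0.4
```

Emit:
carry_out --pt "0 0 0 -0.2 0 1.5 -1" --pt "0 0 0 -0.5 0 3 -1" --pt "0 0 0 -1 0 4 -1" --pt "0 0 0 -1 0 4 -1"

```text
time_s: 15.4
ee_pos: [633.9, 140.7, 174.0]
ee_rot: [-179.9, -0.1, -174.8]
force: [-1.5, 0.1, 0.1]
gripper_width: 0.4
gripper_force: 0.4
```

Emit:
carry_out --pt "0 0 0 -0.3 0 1.5 -1" --pt "0 0 0 -0.8 0 3 -1" --pt "0 0 0 -1.3 0 4 -1" --pt "0 0 0 -1.3 0 4 -1"

```text
time_s: 15.8
ee_pos: [635.2, 140.8, 169.9]
ee_rot: [-179.9, -0.1, -174.8]
force: [-0.5, 0.6, 0.3]
gripper_width: 0.5
gripper_force: 0.4
```

Run:
```python
from h import *
st(); S=ang(); cv2.imwrite('pics/s5.png',cv2.resize(S[150:290,150:330,::-1],None,fx=4,fy=4,interpolation=2))
```

```text
15.8 [635.2 140.8 169.9] [-1.799e+02 -1.000e-01 -1.748e+02] F [-0.5  0.6  0.3] w 0.5 0.4 q [ 12.  27.  83.  -0.  71. -84.]
lip [[243.7, 241.7], [296.8, 185.8]] [77.1  4.6] angle [-0.445 -0.295]
```

View pics/s5.png

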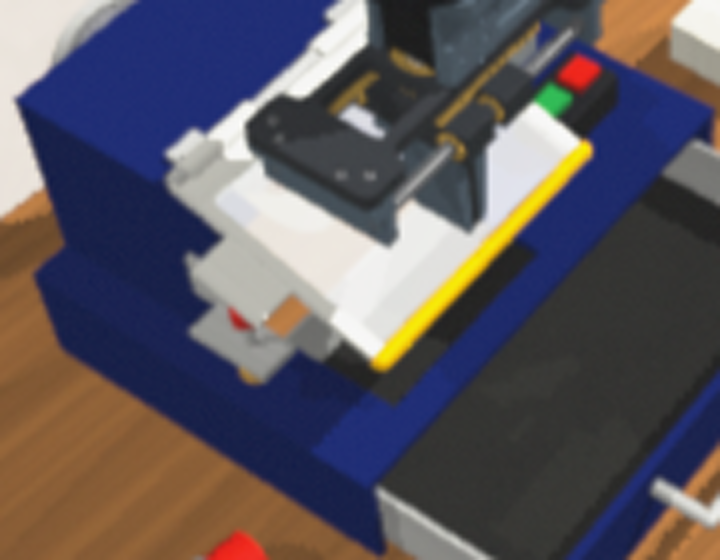

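The lip is at (380,358)–(585,150) in the crop and the ear now almost covers the red ball at (240,317), so contact should be close. I'll take smaller steps.

Emit:
carry_out --pt "0 0 0 -0.3 0 1 -1" --pt "0 0 0 -0.6 0 2 -1" --pt "0 0 0 -1 0 3 -1" --pt "0 0 0 -1 0 3 -1"

```text
time_s: 16.25
ee_pos: [636.2, 140.9, 167.0]
ee_rot: [-179.9, -0.1, -174.8]
force: [-0.5, 0.7, 0.5]
gripper_width: 0.3
gripper_force: 0.5
```

Emit:
carry_out --pt "0 0 0 -0.3 0 1 -1" --pt "0 0 0 -0.6 0 2 -1" --pt "0 0 0 -1 0 3 -1" --pt "0 0 0 -1 0 3 -1"

```text
time_s: 16.65
ee_pos: [637.4, 141.0, 164.1]
ee_rot: [-179.9, -0.1, -174.8]
force: [0.0, 0.5, 0.3]
gripper_width: 0.4
gripper_force: 0.5
```

Emit:
carry_out --pt "0 0 0 -0.3 0 1 -1" --pt "0 0 0 -0.6 0 2 -1" --pt "0 0 0 -1 0 3 -1" --pt "0 0 0 -1 0 3 -1"

```text
time_s: 17.05
ee_pos: [638.5, 141.1, 161.2]
ee_rot: [-179.9, -0.1, -174.8]
force: [0.9, 0.3, 1.6]
gripper_width: 0.6
gripper_force: 0.5
```

Emit:
carry_out --pt "0 0 0 -0.3 0 1 -1" --pt "0 0 0 -0.6 0 2 -1" --pt "0 0 0 -0.6 0 2 -1"

```text
time_s: 17.35
ee_pos: [638.9, 141.1, 159.1]
ee_rot: [-179.9, -0.1, -174.8]
force: [-0.3, 0.0, 1.7]
gripper_width: 0.5
gripper_force: 0.6
```

Emit:
carry_out --pt "0 0 0 -0.3 0 1 -1" --pt "0 0 0 -0.6 0 2 -1" --pt "0 0 0 -0.6 0 2 -1"

```text
time_s: 17.65
ee_pos: [639.4, 141.1, 157.0]
ee_rot: [-179.9, -0.1, -174.8]
force: [0.2, 0.4, 0.6]
gripper_width: 0.4
gripper_force: 0.6
```

Emit:
carry_out --pt "0 0 0 -0.4 0 1 -1" --pt "0 0 0 -0.8 0 2 -1" --pt "0 0 0 -0.8 0 2 -1"

```text
time_s: 17.95
ee_pos: [640.2, 141.2, 155.0]
ee_rot: [-179.9, -0.1, -174.8]
force: [-0.5, -0.6, 2.3]
gripper_width: 0.3
gripper_force: 0.5
```

Run:
```python
from h import *
st(); S=ang(); cv2.imwrite('pics/s6.png',cv2.resize(S[150:290,150:330,::-1],None,fx=4,fy=4,interpolation=2))
```

```text
17.95 [640.2 141.2 155. ] [-1.799e+02 -1.000e-01 -1.748e+02] F [-0.5 -0.6  2.3] w 0.3 0.5 q [ 11.  28.  83.  -0.  69. -84.]
lip [[241.2, 245.2], [293.5, 190.5]] [75.7  4.5] angle [-0.615 -0.475]
```

View pics/s6.png

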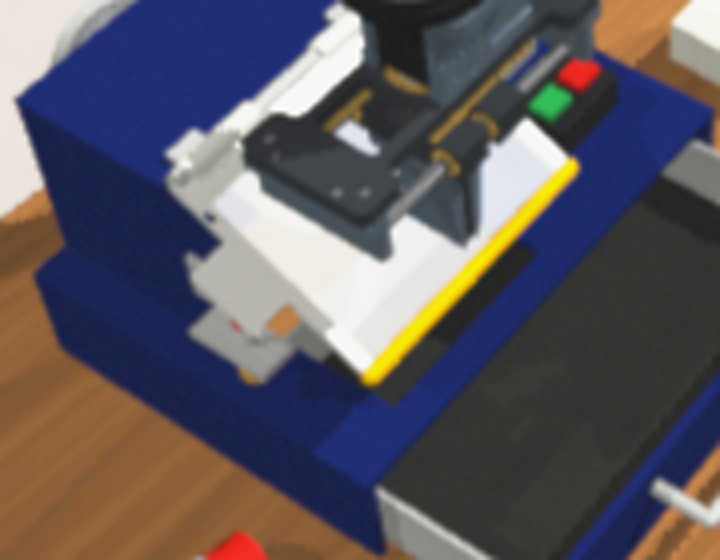

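The lip is now at (368,380)–(573,167) in the crop, only a sliver of the ball still shows at (235,325), and the angle is about −0.53. The stop must be close.

Emit:
carry_out --pt "0 0 0 -0.4 0 1 -1" --pt "0 0 0 -0.8 0 2 -1" --pt "0 0 0 -0.8 0 2 -1"

```text
time_s: 18.3
ee_pos: [641.0, 141.3, 153.1]
ee_rot: [-179.9, -0.1, -174.8]
force: [-0.5, 0.2, 2.0]
gripper_width: 0.4
gripper_force: 0.6
```

Emit:
carry_out --pt "0 0 0 -0.4 0 1 -1" --pt "0 0 0 -0.8 0 2 -1" --pt "0 0 0 -0.8 0 2 -1"

```text
time_s: 18.6
ee_pos: [641.8, 141.4, 151.7]
ee_rot: [-179.9, -0.1, -174.8]
force: [-1.0, 0.5, 4.5]
gripper_width: 0.3
gripper_force: 2.0
```

Force is rising (4.5 N) and the tool lags behind the command, which suggests the stop.

Emit:
carry_out --pt "0 0 0 -0.2 0 0.7 -1" --pt "0 0 0 -0.4 0 1.5 -1" --pt "0 0 0 -0.4 0 1.5 -1"

```text
time_s: 18.9
ee_pos: [642.2, 141.4, 151.2]
ee_rot: [-179.9, -0.1, -174.8]
force: [-1.9, -1.0, 9.1]
gripper_width: 0.5
gripper_force: 4.3
```

At 9 N and no longer moving, the pad is on the stop. I'll hold briefly, then lift straight off and retreat.

Emit:
carry_out --pt "0 0 0 -0.4 0 0.3 -1" --pt "0 0 0 -0.4 0 0.3 -1" --pt "0 0 0 -0.4 0 -2 -1" --pt "0 0 0 -0.4 0 -5 -1" --pt "0 0 0 -0.4 0 -15 -1" --pt "0 0 0 -0.4 0 -40 -1" --pt "0 0 0 0 0 -80 -1" --pt "0 0 0 0 0 -130 -1" --pt "0 0 0 0 0 -180 -1" --pt "0 0 0 100 0 -220 -1" --pt "0 0 0 150 0 -220 -1" --pt "0 0 0 200 0 -220 -1" --pt "0 0 0 200 0 -220 -1" --pt "0 0 0 200 0 -220 -1"

```text
time_s: 20.3
ee_pos: [438.8, 123.1, 372.5]
ee_rot: [-180.0, -0.0, -174.8]
force: [0.5, 0.3, 0.5]
gripper_width: 0.7
gripper_force: 0.0
```

Run:
```python
from h import *
st(); S=ang(); cv2.imwrite('pics/s7.png',S[:,:,::-1])
```

```text
20.3 [438.8 123.1 372.5] [-180.    -0.  -174.8] F [0.5 0.3 0.5] w 0.7 0.0 q [ 14.   4.  86.  -0.  90. -81.]
lip [[240.1, 246.1], [292.3, 191.3]] [75.7  4.6] angle [-0.665 -0.52 ]
```

View pics/s7.png

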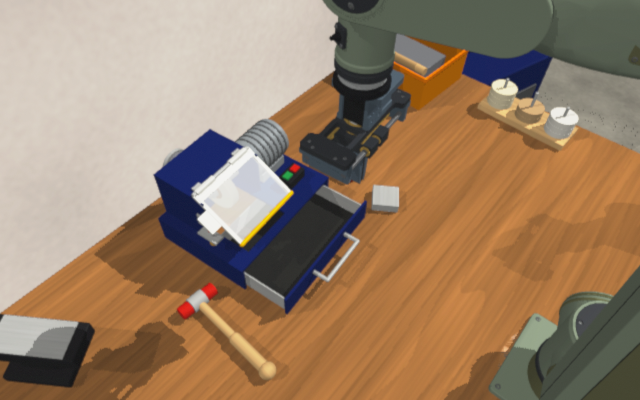

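The shield is down, with its lip at (240,246)–(292,191), and stayed there after release. The tray is out, with its handle at (335,260), the mallet and block are unmoved, and the arm is clear.

```bash
python3 -c "
from workcell import workorder; print(workorder.job_done())"
```

```text
the job is handed in; nothing more can be done
None
```

I handed the job in at about 20 s: the tray is drawn out to its stop, the shield is down with its pad pressed onto the rubber stop (about 9 N read at the wrist) and stayed there on release, nothing else was disturbed, and the arm is clear; no verdict was returned.

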